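# Fit and lock the press plate on its guide rod

### The job

Lower the drilled press plate, bush upward, over the upright rod of the stand until it rests square on the stiff collar, which stays raised until then. Then press plate and collar down the rod together until the collar is fully home on the base, and swing the keeper lever by its knob as far as it goes so that its nose locks over the plate. Leave the three things lying round the work where they are.

Things in the scene. Friction and masses are not known exactly. Their poses are not given: they have to be found in the camera images.
- stand: Press stand screwed to the bench: grey base plate 145 x 110 x 16 mm with a vertical steel rod 12 mm in diameter. Origin on the bench surface directly below the rod; z up. The base reaches from x = -85 to +60 mm and y = -55 to +55 mm in its own axes; the keeper's pivot post stands at x = -62 mm, y = 0.
- rod_top (a point): Tip of the stand's upright rod, on its axis, 112 mm above the bench. The topmost 10 mm taper from 12 mm to 4 mm in diameter.
- collar (a joint): Height (m) of the dark steel collar above its home on the base: 0 = home, at most 0.03. It starts raised by 18 to 26 mm, stays wherever it is left, carries the plate's weight and takes about 5 to 7 N more to push down.
- collar_top (a point): Centre of the collar's upper face, on the rod axis. The collar is 44 mm in diameter and 14 mm high; its upper face is 30 mm above the bench when home.
- keeper (a joint): Angle (rad) of the keeper lever about its upright pivot: 0 = fully open, 1.2 = closed at its stop, the nose pointing at the rod, its underside 3 mm above the flange of a plate that is fully home. It grows anticlockwise seen from above, starts at 0 to 0.3 and stays where it is left (about 1.2 N at the knob).
- keeper_pivot (a point): Top centre of the keeper's pivot screw, about 54 mm above the bench, on the hinge axis.
- keeper_knob (a point): Top centre of the black upright knob on the keeper's tail, 77 mm above the bench and 41 mm from the pivot axis, opposite the nose. The knob is 15 mm in diameter and stands 30 mm above the lever, whose upper face is 47 mm above the bench.
- plate_mid (a point): Loose steel press plate, 0.25 kg: a round flange 80 mm in diameter and 8 mm thick, with a bush 36 mm in diameter and 34 mm high rising from its centre (42 mm high in all), bored through by a 14.4 mm hole. It lies flange down on the bench. This point is on the bore axis, half-way up: 21 mm above the underside and 21 mm below the top of the bush; its z axis runs along the bore, up.
- relay: Small blue box-shaped relay, 24 x 30 x 24 mm, a bystander. Origin at the centre of its underside.
- adapter: Black power adapter block, 64 x 66 x 28 mm, a bystander. Origin at the centre of its underside.
- tip_cleaner: Round yellow tip cleaner pot, 44 mm in diameter and 25 mm high, a bystander. Origin at the centre of its underside.
There are look-alikes about, which are no part of the job. Of the things shaped like the part that bears plate_mid, the bare steel one is meant.

How it is judged:
By the outcome, as a careful person would: the job done as asked, in the order asked, and still so for the second after the job is handed in, with the robot touching nothing.
It also fails if it takes over 58 s, if anything falls off the work surface, if the arm or the gripper's body presses on something with over 40 N, if the wrist force passes 120 N, or if a joint passes its speed limit or range.

### The arm

A 7-joint arm with a two-finger parallel gripper is mounted at the origin on a cart in front of the work surface, level with it; the furniture and walls round the work are solid. World frame = base frame: x ahead of the robot, y to its left, z up, the work surface at z = 0. Lengths are in m, angles in rad, forces in N, time in s.
With the tool pointing down it reaches from about 0.4 to 0.875 m from the base axis. Payload 19.3 kg.
Tool frame: the origin (TCP) lies midway between the tips of the shut fingers; the grasp point (between the pads) lies 19 mm behind it; z points along the fingers, y is the line along which they close (so a half turn about z gives the same grasp; the last joint's range is limited). The gripper opens to 85 mm and grips with 20 to 120 N. Pads are 22 mm wide; open, the fingers measure 114 mm over their backs; the gripper's body (76 mm by 85 mm) begins 54 mm behind the grasp point. The pads swing forward as they close: fully open they stand 13 mm farther back than shut.
Start: joints at [-1.176, 0.521, -0.036, 1.599, 0.021, 1.021, -0.113], TCP at [0.28, 0.559, 0.231] pointing down, gripper open.
Joint ranges: [-2.91, 2.91], [-0.3, 2.13], [-1.5, 1.42], [0.17, 2.43], [-1.26, 4.41], [0.16, 1.93], [-2.52, 2.52]. Speed limits (rad/s): [1.89, 1.89, 2.39, 2.39, 3.01, 3.01, 3.01].

### API

Orientations are given as [roll, pitch, yaw] about the fixed x, y, z axes, in that order (R = Rz(yaw) Ry(pitch) Rx(roll)).
In Python, from plant import env gives the robot as it stands.
- The arm moves only by the tool drive_tool, never from a script. Its argument "commands" is a list that holds one entry, the list of rows, each a list of 5 numbers: the opening, from 0 (shut) to 1 (fully open), then the shift along the tool's x, y, z in m, then the turn about the tool's z in degrees. In form: [[[grip, tx, ty, tz, twist], ...]]. A call has exactly 8 rows; each row is the pose to reach, as a shift and turn from the pose commanded when the call began, along the tool's axes at that moment; what a row does not reach only later rows make up. A row lasts 1/10 s, in which the tool goes at most 50 mm and 8.59 degrees, less where a joint would pass 70% of its speed; a pose out of reach is approached as far as the arm can. A call with a gripper value outside its range is refused whole. The fingers move at their own pace and stop on an object; "force" is the grip in N (left out, the last holds). Time passes only in rows, so rows that repeat a pose let the fingers close, or fill a call up. It gives the time, the measured TCP pose, the force, the opening and the grip force at its end, in the units of the state.
- env.sense(): the state, without advancing time (a new reading comes with each control period).
- env.read_camera(name): name is "scene" or "top" or "wrist"; returns a dict with "pixels" (384x512x3 uint8, red, green, blue), "mtx" (3x3 intrinsics, pixels), "k1" (the pictures are not rectified: a ray, as slopes to the right and down, at radius r is drawn at 1 + k1 r^2 times it, then the intrinsics apply), "R" (3x3) and "t" (3): a world point X has camera coordinates R X + t; the wrist camera has in their place "tool_from_camera" (4x4, takes a point from camera to tool coordinates, whose origin is the TCP and whose axes are the flange's). Camera axes: x right, y down, z forward; pixel columns grow to the right and rows downward; lengths in m; the calibration is good to about 2 mm. A picture is of the moment at which its call begins: read the wrist's pose just before it. There is no depth.
- env.hand_in(): hands the job in; it is judged then, once.
The state is a dict: "clock": time; "joint_pos": joint angles; "dq": joint speeds; "joint_efforts": joint torques, N m; "eef_pos": TCP position; "eef_rot": TCP orientation; "wrist_force": force on the tool from outside, world axes, zero at the start; "torque": the same for the moment, N m; "width": finger opening in m; "grasp_force": force on a finger pad.
Only numpy, scipy, OpenCV 4.12 (cv2) and the standard library are available. Lean on these libraries where they do the work, as an engineer would, in place of code of your own. Each camera call takes 0.05 s, during which the arm holds its last target. There are 200 camera calls.

## Working session

There is one attempt and no reset: what is moved stays moved. The work goes in short steps, Python scripts to look and compute and a tool call to move; the robot and the scene stay as the last step left them, time stands still between calls to the robot, and variables do not carry over. Pictures are saved under pics/ and viewed, at most 12 in all, crops included, and the job is handed in when it is done.

Besides the shell and the picture viewer there is one more tool, called after "Call:" as name(argument=value, ...) on one line, values as JSON. drive_tool: Moves the arm, as the interface text tells. Its arguments: {"type":"object","properties":{"commands":{"type":"array"},"force":{"type":"number"}},"required":["commands"]}

```bash
ls; mkdir -p pics; cat > h.py <<'E'
import numpy as np, cv2
from plant import env
from scipy.spatial.transform import Rotation as Ro
def ray(c,u,v,T=None):
    K=c["mtx"]; p=np.array([(u-K[0][2])/K[0][0],(v-K[1][2])/K[1][1]])
    q=p.copy()
    for _ in range(20): q=p/(1+c["k1"]*(q@q))
    d=np.array([q[0],q[1],1.])
    if T is not None: return T[:3,3],T[:3,:3]@d
    R=np.array(c["R"]);t=np.array(c["t"]); return -R.T@t,R.T@d
def at_z(c,u,v,z,T=None):
    o,d=ray(c,u,v,T); return o+d*(z-o[2])/d[2]
def proj(c,X,T=None):
    X=np.array(X,float)
    if T is None: x=np.array(c["R"])@X+np.array(c["t"])
    else: x=T[:3,:3].T@(X-T[:3,3])
    a=x[:2]/x[2]; a=a*(1+c["k1"]*(a@a)); K=c["mtx"]
    return np.array([K[0][0]*a[0]+K[0][2],K[1][1]*a[1]+K[1][2]])
def toolT(s):
    T=np.eye(4);T[:3,:3]=Ro.from_euler('xyz',s["eef_rot"]).as_matrix();T[:3,3]=s["eef_pos"];return T
def wrist():
    s=env.sense(); c=env.read_camera("wrist"); return c,toolT(s)@np.array(c["tool_from_camera"])
def save(n,p): cv2.imwrite("pics/"+n+".png",cv2.cvtColor(np.asarray(p),cv2.COLOR_RGB2BGR))
E
python3 - <<'E'
from h import *
import pickle
s=env.sense();print(s)
a=env.read_camera("top");b=env.read_camera("scene")
pickle.dump((a,b),open("c0.pkl","wb"))
save("top0",a["pixels"]);save("scene0",b["pixels"])
for c in(a,b):print(-np.array(c["R"]).T@np.array(c["t"]),c["mtx"],c["k1"])
E
```

```text
pics
{'clock': 0.0, 'joint_pos': array([-1.17622254,  0.52199661, -0.03634429,  1.60001618,  0.02119101,
        1.02113212, -0.11280915]), 'dq': array([ 0.00079169,  0.00015468, -0.00075211,  0.00126894,  0.00111219,
        0.00169409,  0.00060907]), 'joint_efforts': array([ 4.63578290e-04, -9.27118993e+01,  1.97959498e+00, -3.69925261e+01,
        1.77575106e-02,  8.25520634e-03,  2.95194525e-05]), 'eef_pos': array([0.28000251, 0.55837283, 0.23073347]), 'eef_rot': array([-3.14042709e+00,  6.92357188e-05,  2.67680988e+00]), 'wrist_force': array([0.00913212, 0.43323111, 0.24410816]), 'torque': array([0.03314664, 0.02164103, 0.05254591]), 'grasp_force': 0.0, 'width': 0.08555772205215785}
[ 0.24857487 -0.02227362  1.39031177] [[485.34494506   0.         255.46516747]
 [  0.         485.34494506 190.60140189]
 [  0.           0.           1.        ]] 0.03452125675308017
[ 0.09864369 -0.56769722  0.70501338] [[360.656567     0.         249.22779331]
 [  0.         360.656567   193.94357312]
 [  0.           0.           1.        ]] -0.10018153343347515
```

View pics/top0.png

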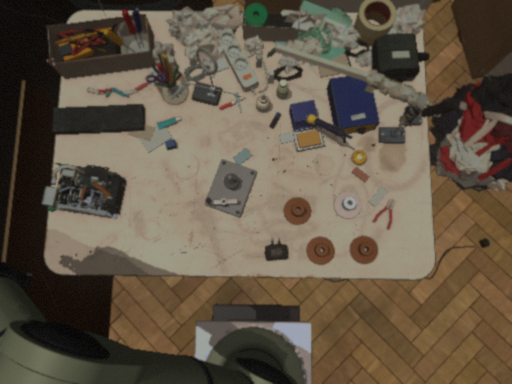

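View pics/scene0.png

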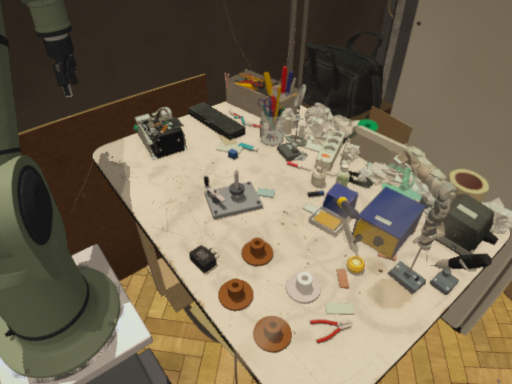

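The top view shows the stand around (232,188) and the bare steel plate at (349,203). The brown look-alikes are at (297,210), (320,250) and (364,249), and the adapter is at (276,250). Next I'll enlarge the stand and plate in both views.

```bash
python3 - <<'E'
from h import *
import pickle
a,b=pickle.load(open("c0.pkl","rb"))
A=cv2.resize(a["pixels"][150:230,195:275],None,fx=5,fy=5,interpolation=2)
B=cv2.resize(a["pixels"][165:245,310:390],None,fx=5,fy=5,interpolation=2)
C=cv2.resize(b["pixels"][160:230,190:276],(400,326),interpolation=2)
im=np.zeros((600,800,3),np.uint8); im[:400,:400]=A;im[:400,400:]=B
save("crop0",im[:400]);
C=cv2.resize(b["pixels"][160:310,190:340],(600,600),interpolation=2);save("crop1",C)
for u,v,z in[(349,203,.042),(349,203,.008),(232,181,.112),(236,188,.016),(171,144,.024),(276,250,.028),(297,210,.042)]:print(u,v,at_z(a,u,v,z).round(3))
E
```

```text
349 203 [ 0.477 -0.264  0.042]
349 203 [ 0.483 -0.27   0.008]
232 181 [0.521 0.062 0.112]
236 188 [0.521 0.056 0.016]
171 144 [0.648 0.249 0.024]
276 250 [ 0.344 -0.06   0.028]
297 210 [ 0.455 -0.118  0.042]
```

View pics/crop0.png

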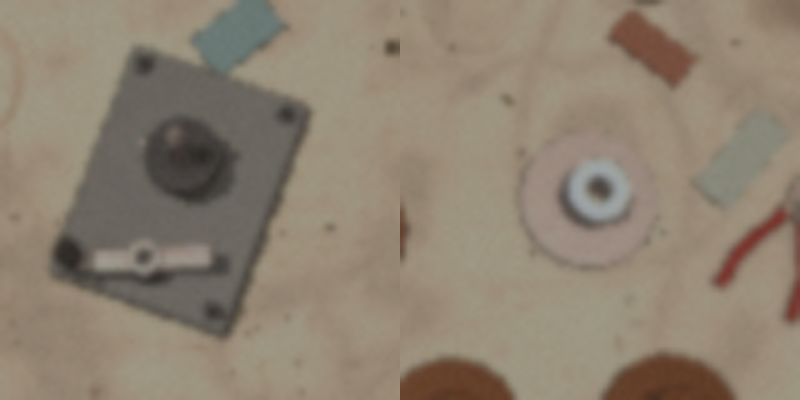

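View pics/crop1.png

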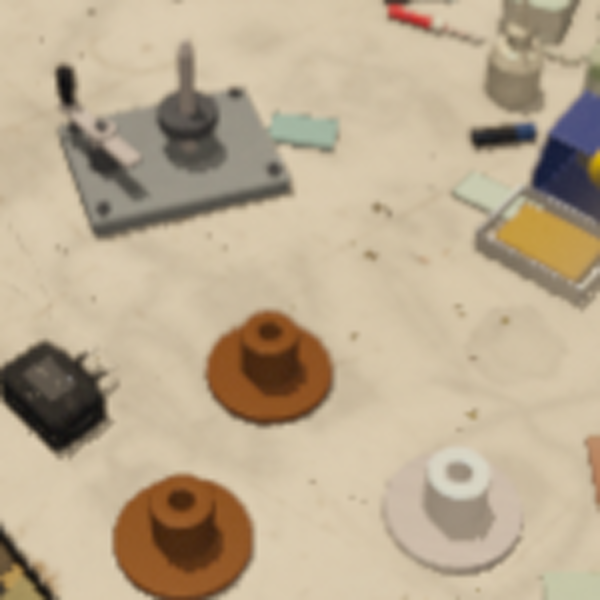

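The crops put the rod tip at about (229,176) in top and (236,171) in scene. The bush bore is at (349.4,202.6) and (304.6,277.3), the pivot at (223.6,201), and the knob at about (208.7,200) and (206,177). The nose points right, and the knob is at the far left.

```bash
python3 - <<'E'
from h import *
import pickle
a,b=pickle.load(open("c0.pkl","rb"))
P={'rod':((229.,176.2),(236,170.5),.112),'bush':((349.4,202.4),(304.6,277.3),.042),'pivot':((223.6,201),(215,190.8),.054),'knob':((208.5,199.6),(206,176.8),.077)}
for k,(p,q,z) in P.items():
    o1,d1=ray(a,*p);o2,d2=ray(b,*q)
    A=np.stack([d1,-d2],1);s=np.linalg.lstsq(A,o2-o1,rcond=None)[0]
    X,Y=o1+d1*s[0],o2+d2*s[1]
    print(k,((X+Y)/2).round(4),'gap',np.linalg.norm(X-Y).round(4),'top@z',at_z(a,*p,z).round(4),'scene@z',at_z(b,*q,z).round(4))
# collar top, base corners
print('collar',[at_z(a,231.4,180.6,z).round(4) for z in(.048,.056)])
for u,v in[(135,45),(310,103),(228,338),(52,275)]:print(at_z(a,195+u/5-.4,150+v/5-.4,.016).round(4))
s=env.sense();print(toolT(s).round(3)); c,T=wrist();print(np.array(c["tool_from_camera"]).round(4),c["mtx"],c["k1"])
E
```

```text
rod [0.5369 0.0699 0.1067] gap 0.0031 top@z [0.5343 0.0702 0.112 ] scene@z [0.5345 0.0638 0.112 ]
bush [ 0.4798 -0.2656  0.0411] gap 0.0019 top@z [ 0.4789 -0.2649  0.042 ] scene@z [ 0.4802 -0.2664  0.042 ]
pivot [0.4769 0.0873 0.0541] gap 0.0018 top@z [0.4761 0.0876 0.054 ] scene@z [0.4778 0.0871 0.054 ]
knob [0.4756 0.1269 0.0792] gap 0.001 top@z [0.4755 0.1274 0.077 ] scene@z [0.4774 0.1292 0.077 ]
collar [array([0.5359, 0.0677, 0.048 ]), array([0.5342, 0.0671, 0.056 ])]
[0.6081 0.1001 0.016 ]
[ 0.5746 -0.0027  0.016 ]
[0.4363 0.042  0.016 ]
[0.4713 0.1439 0.016 ]
[[-0.894  0.448 -0.     0.28 ]
 [ 0.448  0.894 -0.001  0.558]
 [-0.    -0.001 -1.     0.231]
 [ 0.     0.     0.     1.   ]]
[[ 8.000e-04 -9.546e-01 -2.978e-01  7.680e-02]
 [ 1.000e+00  6.000e-04  9.000e-04 -1.900e-03]
 [-7.000e-04 -2.978e-01  9.546e-01 -1.433e-01]
 [ 0.000e+00  0.000e+00  0.000e+00  1.000e+00]] [[344.77290517   0.         262.73940011]
 [  0.         344.77290517 194.96929392]
 [  0.           0.           1.        ]] -0.07762844730714058
```

```bash
cat >> h.py <<'E'
def to(x,y,z,yaw=None):
    "tool shift to bring TCP to x,y,z; yaw = wanted world angle (deg) of tool y axis"
    s=env.sense();T=toolT(s);d=T[:3,:3].T@(np.array([x,y,z])-T[:3,3]);tw=0
    if yaw is not None:
        cur=np.degrees(np.arctan2(T[1,1],T[0,1]));tw=-((yaw-cur+90)%180-90)
    print('shift',d.round(4),'twist',round(tw,2),'t',round(s["clock"],2))
E
python3 -c "
from h import *
to(.50,.10,.2,72.1);to(.4795,-.2655,.15,72.1)"
```

```text
shift [-0.4021 -0.3112  0.0312] twist -8.73 t 0.15
shift [-0.5476 -0.6471  0.0814] twist -8.73 t 0.15
```

Call:
drive_tool(commands=[[[1,-0.4,-0.31,0.03,-8.7],[1,-0.4,-0.31,0.03,-8.7],[1,-0.4,-0.31,0.03,-8.7],[1,-0.4,-0.31,0.03,-8.7],[1,-0.4,-0.31,0.03,-8.7],[1,-0.4,-0.31,0.03,-8.7],[1,-0.4,-0.31,0.03,-8.7],[1,-0.4,-0.31,0.03,-8.7]]], force=80)

```text
clock: 0.95
eef_pos: [0.4531, 0.1966, 0.2076]
eef_rot: [3.141, 0.0, 2.829]
wrist_force: [0.9, 0.8, 0.4]
width: 0.0855
grasp_force: 0.0
```

```bash
python3 -c "
from h import *
to(.4795,-.2655,.15,72.1);print(env.sense()['eef_pos'])"
```

```text
shift [-0.1673 -0.4316  0.0576] twist -0.02 t 0.95
[0.45311261 0.19661501 0.20760758]
```

Call:
drive_tool(commands=[[[1,-0.167,-0.43,0.03,0],[1,-0.167,-0.43,0.03,0],[1,-0.167,-0.43,0.03,0],[1,-0.167,-0.43,0.03,0],[1,-0.167,-0.43,0.03,0],[1,-0.167,-0.43,0.03,0],[1,-0.167,-0.43,0.057,0],[1,-0.167,-0.43,0.057,0]]])

```text
clock: 1.75
eef_pos: [0.4753, -0.1996, 0.1654]
eef_rot: [3.142, 0.001, 2.829]
wrist_force: [1.1, 1.6, 0.8]
width: 0.0854
grasp_force: 0.0
```

```bash
python3 -c "
from h import *
to(.4795,-.2655,.15,72.1);print(env.sense()['eef_pos'])"
```

```text
shift [-0.0243 -0.0614  0.0154] twist -0.02 t 1.75
[ 0.47527896 -0.199593    0.165375  ]
```

Call:
drive_tool(commands=[[[1,-0.015,-0.04,0.01,0],[1,-0.015,-0.04,0.01,0],[1,-0.015,-0.04,0.01,0],[1,-0.015,-0.04,0.01,0],[1,-0.015,-0.04,0.01,0],[1,-0.015,-0.04,0.01,0],[1,-0.015,-0.04,0.01,0],[1,-0.015,-0.04,0.01,0]]])

```text
clock: 2.55
eef_pos: [0.4775, -0.2399, 0.1557]
eef_rot: [3.142, 0.0, 2.829]
wrist_force: [-0.0, -0.7, 0.4]
width: 0.085
grasp_force: 0.0
```

```bash
python3 - <<'E'
from h import *
c,T=wrist();save("w1",c["pixels"]);print(proj(c,[.4795,-.2655,.042],T))
import pickle;pickle.dump((c,T),open("w1.pkl","wb"))
to(.4795,-.2655,.15,72.1)
E
```

```text
[234.55580974 202.89480166]
shift [-0.0097 -0.0236  0.0057] twist -0.01 t 2.6
```

View pics/w1.png

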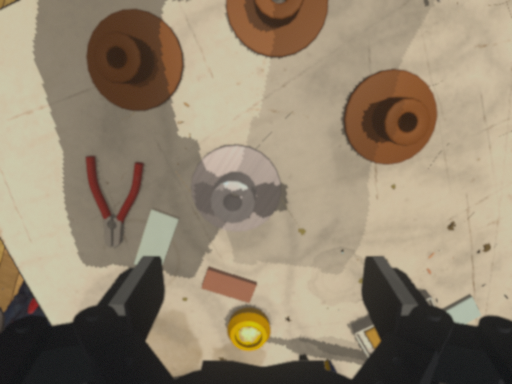

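The wrist view shows the bore of the steel plate at (233,201), close to the prediction of (234.6,202.9). The brown look-alikes are clear of the fingers.

```bash
python3 - <<'E'
from h import *
import pickle;c,T=pickle.load(open("w1.pkl","rb"))
g=cv2.cvtColor(c["pixels"],cv2.COLOR_RGB2GRAY)
bl=(cv2.GaussianBlur(g,(3,3),0)[185:220,215:252])
r=cv2.HoughCircles(cv2.resize(bl,None,fx=4,fy=4,interpolation=2),cv2.HOUGH_GRADIENT,1,40,param1=80,param2=15,minRadius=20,maxRadius=50);print(r/4 if r is not None else r)
print(at_z(c,233,201,.042,T).round(4))
p=at_z(c,233,201,.042,T);to(p[0],p[1],.08,72.1)
E
```

```text
None
[ 0.4776 -0.2661  0.042 ]
shift [-0.0082 -0.0248  0.0757] twist -0.01 t 2.6
```

Call:
drive_tool(commands=[[[1,-0.009,-0.0247,0.05,0],[1,-0.009,-0.0247,0.08,0],[1,-0.009,-0.0247,0.1,0],[1,-0.009,-0.0247,0.12,0],[1,-0.009,-0.0247,0.135,0],[1,-0.009,-0.0247,0.135,0],[1,-0.009,-0.0247,0.135,0],[1,-0.009,-0.0247,0.135,0]]])

```text
clock: 3.4
eef_pos: [0.4789, -0.2668, 0.0216]
eef_rot: [-3.141, 0.001, 2.829]
wrist_force: [1.0, 1.1, -0.8]
width: 0.085
grasp_force: 0.0
```

Call:
drive_tool(commands=[[[0.3,0,0,0,0],[0.3,0,0,0,0],[0.3,0,0,0,0],[0.3,0,0,0,0],[0.3,0,0,0,0],[0.3,0,0,0,0],[0.3,0,0,0,0],[0.3,0,0,0,0]]], force=80)

```text
clock: 4.2
eef_pos: [0.4785, -0.2666, 0.0214]
eef_rot: [-3.142, 0.001, 2.829]
wrist_force: [-3.8, 2.0, 16.0]
width: 0.0336
grasp_force: 78.1
```

Call:
drive_tool(commands=[[[0.3,0,0,-0.02,0],[0.3,0,0,-0.05,0],[0.3,0,0,-0.08,0],[0.3,0,0,-0.11,0],[0.3,0,0,-0.14,0],[0.3,0,0,-0.155,0],[0.3,0,0,-0.155,0],[0.3,0,0,-0.155,0]]])

```text
clock: 5.0
eef_pos: [0.4781, -0.2663, 0.1751]
eef_rot: [3.142, -0.0, 2.829]
wrist_force: [0.1, 0.2, -3.0]
width: 0.0335
grasp_force: 80.4
```

```bash
python3 -c "
from h import *
print(env.sense());to(.51,-.07,.176,72.1);to(.535,.067,.176,72.1)"
```

```text
{'clock': 5.0, 'joint_pos': array([ 0.29971593,  0.47311342,  0.13592905,  1.8676463 , -0.08569141,
        0.80671949,  1.73818883]), 'dq': array([ 0.00078481,  0.01916645, -0.00195892,  0.00646244,  0.00125879,
       -0.00178519,  0.00011032]), 'joint_efforts': array([ 2.65393127e-02, -8.50626898e+01,  5.47387943e+00, -3.30373335e+01,
        4.82746877e-02,  1.54987075e-01, -1.89378904e-02]), 'eef_pos': array([ 0.47812106, -0.26632481,  0.17511551]), 'eef_rot': array([ 3.14151192e+00, -2.93982273e-04,  2.82873522e+00]), 'wrist_force': array([ 0.07424548,  0.2076101 , -3.02131212]), 'torque': array([ 0.00642512, -0.0044775 , -0.0571902 ]), 'grasp_force': 80.37750698626041, 'width': 0.03350922053290965}
shift [ 0.0301  0.1966 -0.0009] twist -0.03 t 5.0
shift [ 0.0485  0.3347 -0.0008] twist -0.03 t 5.0
```

Call:
drive_tool(commands=[[[0.3,0.006,0.04,0,0],[0.3,0.012,0.085,0,0],[0.3,0.019,0.13,0,0],[0.3,0.026,0.175,0,0],[0.3,0.032,0.22,0,0],[0.3,0.038,0.26,0,0],[0.3,0.043,0.3,0,0],[0.3,0.0485,0.335,0,0]]])

```text
clock: 5.8
eef_pos: [0.5348, 0.0693, 0.1742]
eef_rot: [-3.141, -0.002, 2.83]
wrist_force: [0.9, -0.7, -1.2]
width: 0.0335
grasp_force: 80.4
```

Call:
drive_tool(commands=[[[0.3,0,0,0,0],[0.3,0,0,0,0],[0.3,0,0,0,0],[0.3,0,0,0,0],[0.3,0,0,0,0],[0.3,0,0,0,0],[0.3,0,0,0,0],[0.3,0,0,0,0]]])

```text
clock: 6.6
eef_pos: [0.5354, 0.067, 0.1756]
eef_rot: [3.142, 0.0, 2.828]
wrist_force: [0.2, 0.2, -1.8]
width: 0.0337
grasp_force: 80.5
```

```bash
python3 - <<'E'
from h import *
import pickle
c,T=wrist();b=env.read_camera("scene");a=env.read_camera("top");print(toolT(env.sense()).round(4))
pickle.dump((c,T,b,a),open("w2.pkl","wb"))
C=cv2.resize(b["pixels"][130:230,180:300],(480,400),interpolation=2)
im=np.zeros((600,800,3),np.uint8);im[:384,:]=0
im[:300,:400]=cv2.resize(c["pixels"],(400,300),interpolation=3)
im[:300,400:]=cv2.resize(a["pixels"][150:225,190:290],(400,300),interpolation=2)
im[300:600,:400]=cv2.resize(b["pixels"][130:220,180:300],(400,300),interpolation=2)
im[300:600,400:]=cv2.resize(c["pixels"][150:384,106:418],(400,300),interpolation=2)
save("m2",im)
E
```

```text
[[-0.9514  0.3079  0.      0.5353]
 [ 0.3079  0.9514  0.      0.0671]
 [-0.      0.     -1.      0.1756]
 [ 0.      0.      0.      1.    ]]
```

View pics/m2.png

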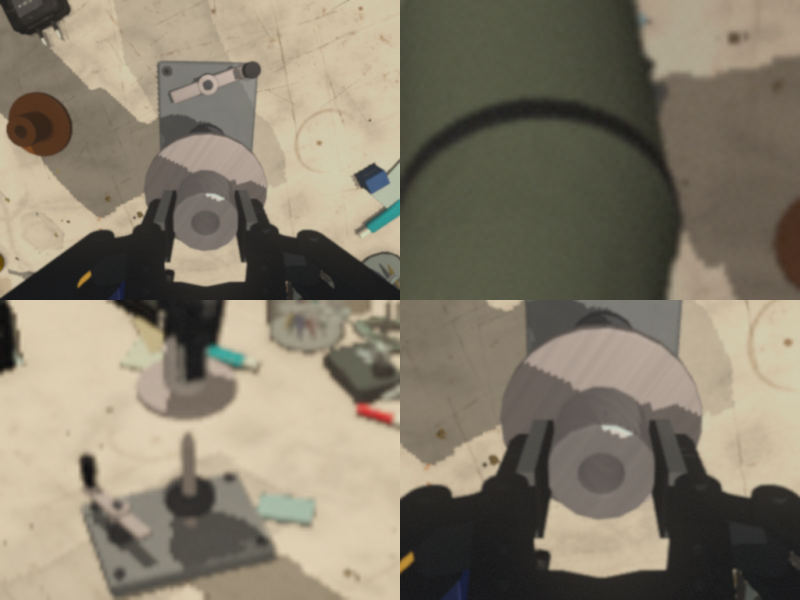

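The wrist view shows the plate held level with its bore at (263,285), the pivot at (266,109) and the knob at (322,90). The scene view shows the rod standing clear below the flange.

```bash
python3 - <<'E'
from h import *
import pickle
c,T,b,a=pickle.load(open("w2.pkl","rb"))
p=at_z(c,263,284.7,.1962,T);print('bore',p.round(4))
piv=at_z(c,266,109,.054,T);print('pivot',piv.round(4),'knob',at_z(c,322.5,89.6,.077,T).round(4))
c1=at_z(c,158*1.28,62*1.28,.016,T);c2=at_z(c,257*1.28,62.5*1.28,.016,T);print(c1.round(4),c2.round(4))
# scene: rod tip, bore predicted
s=lambda u,v:(180+u*120/400,130+(v-300)*90/300)
q=s(188.5,433);print('rod scene',q,at_z(b,*q,.112).round(4),'pred',proj(b,[.535,.067,.112]))
# flange ellipse center scene (186,388) height underside~.155..163
q=s(186.5,385);print('flange',at_z(b,*q,.1622).round(4))
E
```

```text
bore [0.5345 0.0657 0.1962]
pivot [0.4767 0.0869 0.054 ] knob [0.4747 0.1275 0.077 ]
[0.4389 0.0431 0.016 ] [0.4721 0.1445 0.016 ]
rod scene (236.55, 169.9) [0.5372 0.065  0.112 ] pred [235.45421322 169.85663553]
flange [0.5347 0.0618 0.1622]
```

Call:
drive_tool(commands=[[[0.3,-0.001,0.0023,0.015,0],[0.3,-0.001,0.0023,0.03,0],[0.3,-0.001,0.0023,0.037,0],[0.3,-0.001,0.0023,0.042,0],[0.3,-0.001,0.0023,0.046,0],[0.3,-0.001,0.0023,0.05,0],[0.3,-0.001,0.0023,0.054,0],[0.3,-0.001,0.0023,0.058,0]]])

```text
clock: 7.55
eef_pos: [0.5368, 0.0688, 0.1174]
eef_rot: [-3.141, -0.0, 2.828]
wrist_force: [-1.8, -1.7, -0.8]
width: 0.0332
grasp_force: 80.7
```

```bash
python3 - <<'E'
from h import *
c,T=wrist();b=env.read_camera("scene");s=env.sense();print(s['eef_pos'],s['wrist_force'],s['torque'])
im=np.zeros((300,800,3),np.uint8)
im[:,:400]=cv2.resize(b["pixels"][130:220,180:300],(400,300),interpolation=2)
im[:,400:]=cv2.resize(c["pixels"][150:384,106:418],(400,300),interpolation=2)
save("m3",im)
E
```

```text
[0.53670509 0.068862   0.1171018 ] [-0.08069186 -1.18298625 -2.54634098] [-0.24054185  0.37075756  0.00423007]
```

View pics/m3.png

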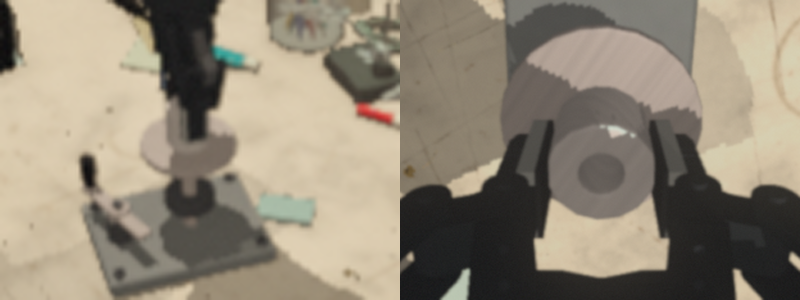

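The plate is now over the rod tip and level. I'll keep lowering until it meets the collar.

Call:
drive_tool(commands=[[[0.3,0,-0.0007,0.005,0],[0.3,0,-0.0007,0.01,0],[0.3,0,-0.0007,0.015,0],[0.3,0,-0.0007,0.02,0],[0.3,0,-0.0007,0.025,0],[0.3,0,-0.0007,0.03,0],[0.3,0,-0.0007,0.034,0],[0.3,0,-0.0007,0.036,0]]])

```text
clock: 8.45
eef_pos: [0.5368, 0.0683, 0.0811]
eef_rot: [-3.141, -0.0, 2.829]
wrist_force: [-1.2, 0.4, -1.4]
width: 0.0336
grasp_force: 80.6
```

```bash
python3 - <<'E'
from h import *
s=env.sense();print(s['eef_pos'],s['wrist_force'],s['torque'])
E
```

```text
[0.53678332 0.06833824 0.08114279] [-1.15158798  0.43251475 -1.42995474] [0.01147149 0.28966741 0.02836195]
```

Call:
drive_tool(commands=[[[0.3,0.0006,0,0.001,0],[0.3,0.0006,0,0.002,0],[0.3,0.0006,0,0.003,0],[0.3,0.0006,0,0.004,0],[0.3,0.0006,0,0.004,0],[0.3,0.0006,0,0.004,0],[0.3,0.0006,0,0.004,0],[0.3,0.0006,0,0.004,0]]])

```text
clock: 9.25
eef_pos: [0.5363, 0.0685, 0.0776]
eef_rot: [3.142, 0.0, 2.829]
wrist_force: [0.1, -0.1, -1.7]
width: 0.0334
grasp_force: 80.6
```

Call:
drive_tool(commands=[[[0.3,0,0,0.0005,0],[0.3,0,0,0.001,0],[0.3,0,0,0.0015,0],[0.3,0,0,0.002,0],[0.3,0,0,0.002,0],[0.3,0,0,0.002,0],[0.3,0,0,0.002,0],[0.3,0,0,0.002,0]]])

```text
clock: 10.05
eef_pos: [0.5362, 0.0685, 0.0756]
eef_rot: [-3.142, -0.0, 2.829]
wrist_force: [0.2, -0.3, -2.7]
width: 0.0331
grasp_force: 80.6
```

Call:
drive_tool(commands=[[[0.3,0,0,0.0005,0],[0.3,0,0,0.001,0],[0.3,0,0,0.0015,0],[0.3,0,0,0.002,0],[0.3,0,0,0.002,0],[0.3,0,0,0.002,0],[0.3,0,0,0.002,0],[0.3,0,0,0.002,0]]])

```text
clock: 10.85
eef_pos: [0.5362, 0.0686, 0.0736]
eef_rot: [-3.142, -0.0, 2.829]
wrist_force: [-0.7, -0.6, -1.1]
width: 0.0335
grasp_force: 80.7
```

Call:
drive_tool(commands=[[[0.3,0,0,0.0005,0],[0.3,0,0,0.001,0],[0.3,0,0,0.0015,0],[0.3,0,0,0.002,0],[0.3,0,0,0.002,0],[0.3,0,0,0.002,0],[0.3,0,0,0.002,0],[0.3,0,0,0.002,0]]])

```text
clock: 11.65
eef_pos: [0.5363, 0.0685, 0.0718]
eef_rot: [3.141, 0.0, 2.829]
wrist_force: [-1.7, -0.6, 5.4]
width: 0.033
grasp_force: 81.3
```

The wrist reads 5.4 N upward, so the plate is on the collar with its underside at about 50 mm. I'll loosen the grip so it settles square, then grip again.

Call:
drive_tool(commands=[[[0.6,0,0,0,0],[0.6,0,0,0,0],[0.6,0,0,0,0],[0.6,0,0,0,0],[0.6,0,0,0,0],[0.6,0,0,0,0],[0.6,0,0,0,0],[0.6,0,0,0,0]]])

```text
clock: 12.45
eef_pos: [0.5362, 0.0685, 0.0716]
eef_rot: [-3.142, -0.0, 2.829]
wrist_force: [-0.1, 0.3, 0.1]
width: 0.0514
grasp_force: 0.0
```

```bash
python3 - <<'E'
from h import *
c,T=wrist();b=env.read_camera("scene");s=env.sense();print(s['eef_pos'],s['wrist_force'],s['torque'],s['width'])
im=np.zeros((300,800,3),np.uint8)
im[:,:400]=cv2.resize(b["pixels"][130:220,180:300],(400,300),interpolation=2)
im[:,400:]=cv2.resize(c["pixels"][150:384,106:418],(400,300),interpolation=2)
save("m4",im)
E
```

```text
[0.53620495 0.06852647 0.07156238] [-0.5696449   0.79517647 -0.13408088] [ 0.02647377 -0.02175017 -0.00843798] 0.05127328802112707
```

View pics/m4.png

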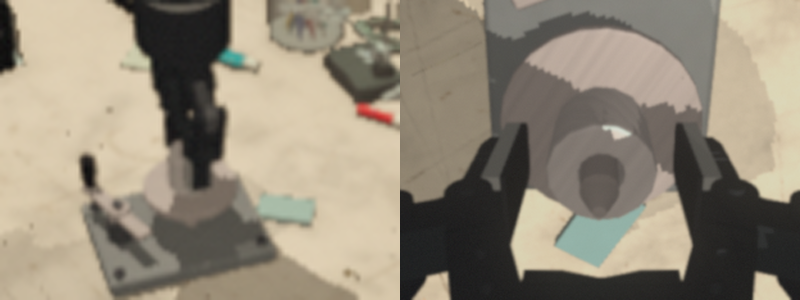

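The plate lies flat on the collar with the rod through its bore. Now I'll grip again and press.

Call:
drive_tool(commands=[[[0.3,0,0,0,0],[0.3,0,0,0,0],[0.3,0,0,0,0],[0.3,0,0,0,0],[0.3,0,0,0,0],[0.3,0,0,0,0],[0.3,0,0,0,0],[0.3,0,0,0,0]]], force=100)

```text
clock: 13.35
eef_pos: [0.5363, 0.0685, 0.0717]
eef_rot: [3.142, 0.0, 2.829]
wrist_force: [-0.5, -0.4, 5.6]
width: 0.0329
grasp_force: 99.1
```

Call:
drive_tool(commands=[[[0.3,0,0,0.002,0],[0.3,0,0,0.004,0],[0.3,0,0,0.006,0],[0.3,0,0,0.008,0],[0.3,0,0,0.01,0],[0.3,0,0,0.012,0],[0.3,0,0,0.014,0],[0.3,0,0,0.016,0]]])

```text
clock: 14.15
eef_pos: [0.5363, 0.0685, 0.0556]
eef_rot: [3.142, 0.0, 2.829]
wrist_force: [-1.4, 0.5, 6.2]
width: 0.0328
grasp_force: 99.3
```

Call:
drive_tool(commands=[[[0.3,0,0,0.0005,0],[0.3,0,0,0.001,0],[0.3,0,0,0.0015,0],[0.3,0,0,0.002,0],[0.3,0,0,0.002,0],[0.3,0,0,0.002,0],[0.3,0,0,0.002,0],[0.3,0,0,0.002,0]]])

```text
clock: 14.95
eef_pos: [0.5363, 0.0686, 0.0536]
eef_rot: [3.142, 0.0, 2.829]
wrist_force: [0.3, -0.1, 5.5]
width: 0.0327
grasp_force: 99.2
```

Call:
drive_tool(commands=[[[0.3,0,0,0.0005,0],[0.3,0,0,0.001,0],[0.3,0,0,0.0015,0],[0.3,0,0,0.002,0],[0.3,0,0,0.002,0],[0.3,0,0,0.002,0],[0.3,0,0,0.002,0],[0.3,0,0,0.002,0]]])

```text
clock: 15.75
eef_pos: [0.5363, 0.0685, 0.0518]
eef_rot: [3.141, 0.0, 2.829]
wrist_force: [-1.5, 0.6, 8.6]
width: 0.0328
grasp_force: 99.9
```

Call:
drive_tool(commands=[[[0.3,0,0,0.0005,0],[0.3,0,0,0.001,0],[0.3,0,0,0.0015,0],[0.3,0,0,0.002,0],[0.3,0,0,0.002,0],[0.3,0,0,0.002,0],[0.3,0,0,0.002,0],[0.3,0,0,0.002,0]]])

```text
clock: 16.55
eef_pos: [0.5367, 0.0685, 0.0514]
eef_rot: [3.141, 0.001, 2.828]
wrist_force: [-11.5, -1.9, 46.3]
width: 0.0328
grasp_force: 103.9
```

The force jumped to 46 N with the underside at about 30 mm, so the collar is home. Next I'll unload, release and rise.

Call:
drive_tool(commands=[[[0.3,0,0,-0.0015,0],[0.3,0,0,-0.0015,0],[0.85,0,0,-0.0015,0],[0.85,0,0,-0.0015,0],[0.85,0,0,-0.0015,0],[0.85,0,0,-0.0015,0],[0.85,0,0,-0.0015,0],[0.85,0,0,-0.0015,0]]])

```text
clock: 17.35
eef_pos: [0.5362, 0.0685, 0.051]
eef_rot: [-3.142, -0.0, 2.829]
wrist_force: [0.0, 0.0, 0.3]
width: 0.0724
grasp_force: 0.0
```

Call:
drive_tool(commands=[[[0.85,0,0,-0.02,0],[0.85,0,0,-0.04,0],[0.85,0,0,-0.06,0],[0.85,0,0,-0.08,0],[0.85,0,0,-0.1,0],[0.85,0,0,-0.11,0],[0.85,0,0,-0.11,0],[0.85,0,0,-0.11,0]]])

```text
clock: 18.15
eef_pos: [0.5359, 0.0685, 0.1604]
eef_rot: [-3.141, -0.001, 2.829]
wrist_force: [0.1, 0.1, 1.0]
width: 0.0729
grasp_force: 0.0
```

```bash
python3 - <<'E'
from h import *
import pickle
c,T=wrist();b=env.read_camera("scene")
pickle.dump((c,T,b),open("w5.pkl","wb"))
im=np.zeros((300,800,3),np.uint8)
im[:,:400]=cv2.resize(b["pixels"][130:220,180:300],(400,300),interpolation=2)
im[:,400:]=cv2.resize(c["pixels"],(400,300),interpolation=3)
save("m5",im)
to(.476,.1273,.16);print(env.sense()['eef_pos'])
E
```

```text
shift [0.075  0.0376 0.0002] twist 0 t 18.25
[0.53576987 0.06846258 0.16009294]
```

View pics/m5.png

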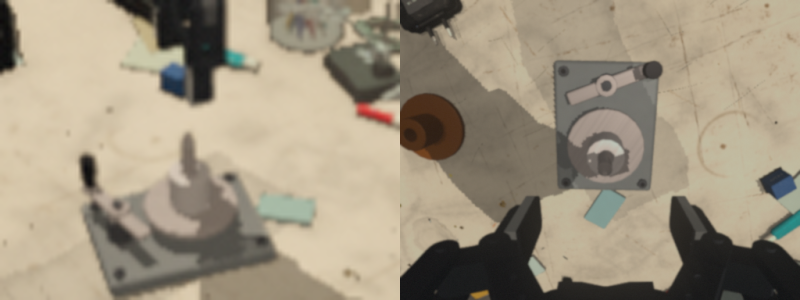

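The plate is home, and the keeper is still open with its knob at about (322.5,88.3) in the wrist picture. I'll turn the tool and go over the knob.

```bash
python3 - <<'E'
from h import *
import pickle
c,T,b=pickle.load(open("w5.pkl","rb"))
print('knob',at_z(c,322.5,88.3,.077,T).round(4),'pivot',at_z(c,206*1.28,86*1.28,.054,T).round(4),'rodtip? bore',at_z(c,205.5*1.28,148*1.28,.072,T).round(4))
q=(180+88*.3,130+156*.3);print(at_z(b,*q,.077).round(4))
to(.4755,.1275,.13,17);print(env.sense()['joint_pos'][6])
E
```

```text
knob [0.4736 0.1268 0.077 ] pivot [0.4765 0.0867 0.054 ] rodtip? bore [0.5271 0.0699 0.072 ]
[0.4783 0.1285 0.077 ]
shift [0.0755 0.0376 0.0302] twist 55.07 t 18.25
1.0762487766419575
```

Call:
drive_tool(commands=[[[0.6,0.04,0.02,0,8],[0.6,0.0755,0.038,0,16],[0.6,0.0755,0.038,0,24],[0.6,0.0755,0.038,0,32],[0.6,0.0755,0.038,0,40],[0.6,0.0755,0.038,0.01,48],[0.6,0.0755,0.038,0.02,55],[0.6,0.0755,0.038,0.03,55]]])

```text
clock: 19.05
eef_pos: [0.4758, 0.1279, 0.13]
eef_rot: [-3.141, 0.001, 1.867]
wrist_force: [-0.5, -1.1, 0.0]
width: 0.0516
grasp_force: 0.0
```

Call:
drive_tool(commands=[[[0.6,0,0,0,0],[0.6,0,0,0,0],[0.6,0,0,0,0],[0.6,0,0,0,0],[0.6,0,0,0,0],[0.6,0,0,0,0],[0.6,0,0,0,0],[0.6,0,0,0,0]]])

```text
clock: 19.85
eef_pos: [0.4761, 0.128, 0.1311]
eef_rot: [3.142, -0.0, 1.869]
wrist_force: [-0.7, -0.9, 0.4]
width: 0.0513
grasp_force: 0.0
```

```bash
python3 - <<'E'
from h import *
import pickle
c,T=wrist();save("w6",c["pixels"]);pickle.dump((c,T),open("w6.pkl","wb"))
s=env.sense();print(s['eef_pos'],s['eef_rot'],s['joint_pos'][6],proj(c,[.475,.1273,.077],T));to(.475,.1273,.058,17)
E
```

```text
[0.47606876 0.12795672 0.13108327] [-3.14155684e+00  1.16389986e-05  1.86878663e+00] 0.14897316535488792 [263.46540082 216.80151065]
shift [-0.0003 -0.0012  0.0731] twist 0.07 t 19.9
```

View pics/w6.png

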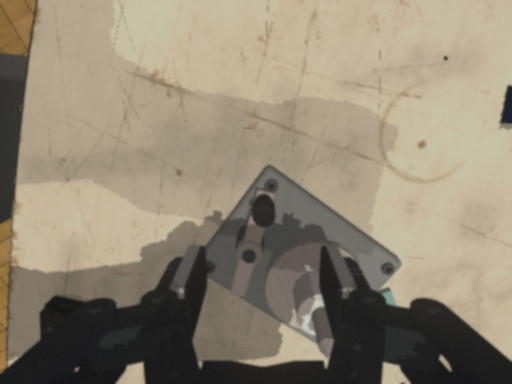

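The knob's top disc is centred at about (263,216), matching the prediction of (263.5,216.8). The fingers straddle it, so I'll go down and cage it loosely.

Call:
drive_tool(commands=[[[0.6,0,-0.001,0.02,0],[0.6,0,-0.001,0.04,0],[0.6,0,-0.001,0.06,0],[0.6,0,-0.001,0.073,0],[0.6,0,-0.001,0.073,0],[0.25,0,-0.001,0.073,0],[0.25,0,-0.001,0.073,0],[0.25,0,-0.001,0.073,0]]], force=20)

```text
clock: 20.7
eef_pos: [0.4755, 0.1278, 0.0588]
eef_rot: [3.14, -0.0, 1.869]
wrist_force: [-0.1, 0.0, 0.4]
width: 0.0214
grasp_force: 0.0
```

```bash
python3 - <<'E'
from h import *
s=env.sense();print(s['eef_pos'],s['wrist_force'],s['width'],s['grasp_force'])
T=toolT(s);P=np.array([.4765,.0867])
for a in [100,110,120,130,140,150,158,162,166]:
    r=np.radians(a);X=np.array([*(P+.041*np.array([np.cos(r),np.sin(r)])),s['eef_pos'][2]])
    print(a,(T[:3,:3].T@(X-T[:3,3])).round(4),'twist',-max(0,(a-90)-17))
E
```

```text
[0.47552356 0.12782432 0.05881809] [-0.06515234  0.02507029  0.4208186 ] 0.021377692287763442 0.0
100 [ 0.0011 -0.0061 -0.    ] twist 0
110 [ 0.0013 -0.0132 -0.    ] twist -3
120 [ 0.0004 -0.0203 -0.    ] twist -13
130 [-0.0018 -0.0271 -0.    ] twist -23
140 [-0.0052 -0.0334 -0.    ] twist -33
150 [-0.0096 -0.0391 -0.    ] twist -43
158 [-0.0138 -0.043  -0.0001] twist -51
162 [-0.016  -0.0447 -0.0001] twist -55
166 [-0.0184 -0.0463 -0.0001] twist -59
```

Call:
drive_tool(commands=[[[0.25,0.001,-0.006,0,0],[0.25,0.0013,-0.013,0,-3],[0.25,0.0009,-0.0168,0,-8],[0.25,0.0004,-0.0203,0,-13],[0.25,-0.0007,-0.0237,0,-18],[0.25,-0.0018,-0.0271,0,-23],[0.25,-0.0035,-0.0303,0,-28],[0.25,-0.0052,-0.0334,0,-33]]])

```text
clock: 21.5
eef_pos: [0.4446, 0.1129, 0.0585]
eef_rot: [3.141, 0.001, 2.448]
wrist_force: [1.4, 0.4, -1.2]
width: 0.0217
grasp_force: 0.6
```

```bash
python3 - <<'E'
from h import *
s=env.sense();print(s['eef_pos'],s['wrist_force'],s['width'],s['grasp_force'])
T=toolT(s);P=np.array([.4765,.0867])
for a in [145,150,155,160,164,168]:
    r=np.radians(a);X=np.array([*(P+.041*np.array([np.cos(r),np.sin(r)])),s['eef_pos'][2]])
    print(a,(T[:3,:3].T@(X-T[:3,3])).round(4))
E
```

```text
[0.4446161  0.11285723 0.05846255] [ 1.4176839   0.36120786 -1.16529696] 0.02169777905830398 0.6143857053939428
145 [-0.0004 -0.0031 -0.    ]
150 [-0.0008 -0.0067 -0.    ]
155 [-0.0016 -0.0102 -0.    ]
160 [-0.0026 -0.0136 -0.    ]
164 [-0.0037 -0.0162 -0.    ]
168 [-0.0049 -0.0188 -0.    ]
```

The knob is following, with about 1.4 N at the wrist. I'll continue towards the stop.

Call:
drive_tool(commands=[[[0.25,-0.0004,-0.003,0,-5],[0.25,-0.0008,-0.0067,0,-10],[0.25,-0.0012,-0.0085,0,-12],[0.25,-0.0016,-0.0102,0,-15],[0.25,-0.002,-0.012,0,-17],[0.25,-0.0026,-0.0136,0,-20],[0.25,-0.0026,-0.0136,0,-20],[0.25,-0.0026,-0.0136,0,-20]]])

```text
clock: 22.3
eef_pos: [0.4378, 0.1007, 0.0581]
eef_rot: [-3.141, -0.0, 2.792]
wrist_force: [-0.3, 0.3, -0.2]
width: 0.0213
grasp_force: 0.0
```

```bash
python3 - <<'E'
from h import *
s=env.sense();print(s['eef_pos'],s['wrist_force'],s['width'],s['grasp_force'])
T=toolT(s);P=np.array([.4765,.0867])
for a in [162,164,166,168,170]:
    r=np.radians(a);X=np.array([*(P+.041*np.array([np.cos(r),np.sin(r)])),s['eef_pos'][2]])
    print(a,(T[:3,:3].T@(X-T[:3,3])).round(4))
E
```

```text
[0.43779137 0.10067709 0.05809473] [-0.34560643  0.32078159 -0.15316044] 0.021295604747163535 0.0
162 [-0.0002 -0.0013  0.    ]
164 [-0.0003 -0.0028  0.    ]
166 [-0.0004 -0.0042  0.    ]
168 [-0.0006 -0.0056  0.    ]
170 [-0.0008 -0.007   0.    ]
```

Call:
drive_tool(commands=[[[0.25,0,-0.001,0,-1],[0.25,0,-0.0015,0,-1],[0.25,0,-0.002,0,-2],[0.25,0,-0.0025,0,-2],[0.25,0,-0.003,0,-3],[0.25,0,-0.003,0,-3],[0.25,0,-0.003,0,-3],[0.25,0,-0.003,0,-3]]])

```text
clock: 23.1
eef_pos: [0.4373, 0.0985, 0.0582]
eef_rot: [3.141, 0.0, 2.847]
wrist_force: [1.2, 4.4, -0.7]
width: 0.0212
grasp_force: 2.8
```

Call:
drive_tool(commands=[[[0.25,0,-0.0005,0,0],[0.25,0,-0.001,0,0],[0.25,0,-0.0012,0,0],[0.25,0,-0.0015,0,0],[0.25,0,-0.0015,0,0],[0.25,0,-0.0015,0,0],[0.25,0,-0.0015,0,0],[0.25,0,-0.0015,0,0]]])

```text
clock: 23.9
eef_pos: [0.4373, 0.0981, 0.0582]
eef_rot: [3.139, 0.001, 2.848]
wrist_force: [1.7, 12.0, -2.5]
width: 0.0217
grasp_force: 6.3
```

Call:
drive_tool(commands=[[[0.25,0,-0.0005,0,0],[0.25,0,-0.001,0,0],[0.25,0,-0.0012,0,0],[0.25,0,-0.0015,0,0],[0.25,0,-0.0015,0,0],[0.25,0,-0.0015,0,0],[0.25,0,-0.0015,0,0],[0.25,0,-0.0015,0,0]]])

```text
clock: 24.7
eef_pos: [0.4372, 0.0978, 0.0583]
eef_rot: [3.138, 0.002, 2.849]
wrist_force: [2.7, 20.4, -3.8]
width: 0.0214
grasp_force: 9.8
```

The force climbs with almost no motion, so the keeper is at its stop. I'll unload, open, rise and check.

Call:
drive_tool(commands=[[[0.25,0,0.002,0,0],[0.25,0,0.004,0,0],[0.5,0,0.0045,0,0],[0.5,0,0.0045,0,0],[0.5,0,0.0045,0,0],[0.5,0,0.0045,0,0],[0.5,0,0.0045,0,0],[0.5,0,0.0045,0,0]]])

```text
clock: 25.5
eef_pos: [0.4374, 0.0993, 0.0581]
eef_rot: [-3.142, -0.0, 2.846]
wrist_force: [0.4, 0.3, -0.1]
width: 0.0433
grasp_force: 0.0
```

Call:
drive_tool(commands=[[[0.5,0,0,-0.02,0],[0.5,0,0,-0.04,0],[0.5,0,0,-0.06,0],[0.5,0,0,-0.08,0],[0.5,0,0,-0.1,0],[0.5,0,0,-0.12,0],[0.5,-0.02,0,-0.14,0],[0.5,-0.04,0,-0.14,0]]])

```text
clock: 26.3
eef_pos: [0.4771, 0.0879, 0.2006]
eef_rot: [3.14, 0.003, 2.847]
wrist_force: [0.1, 1.1, -0.7]
width: 0.0429
grasp_force: 0.0
```

```bash
python3 - <<'E'
from h import *
c,T=wrist();b=env.read_camera("scene")
im=np.zeros((360,800,3),np.uint8)
im[:300,:400]=cv2.resize(b["pixels"][130:220,180:300],(400,300),interpolation=2)
im[:300,400:]=cv2.resize(c["pixels"],(400,300),interpolation=3)
save("m7",im);print(T[:3,3])
for P in[[.437,.0985,.077],[.4765,.0867,.054],[.5355,.067,.072]]:print((proj(c,P,T)/1.28).round(1)+[400,0])
E
```

```text
[0.40231895 0.10845708 0.34369116]
[605.1 105.9]
[605.2 140.2]
[603.7 198.1]
```

View pics/m7.png

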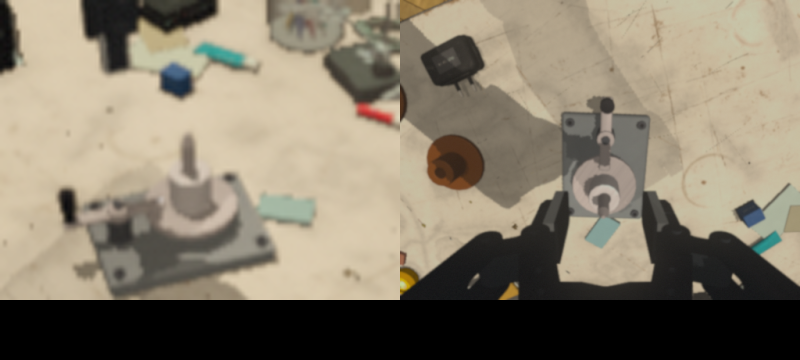

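The lever lies in line from knob (607,104) through pivot (605,139) to the rod (603,198), with its nose over the flange. The plate is home and the robot is clear.

```bash
python3 -c "
from plant import env
print(env.hand_in())"
```

```text
the job is handed in; nothing more can be done
None
```

I handed in the finished job at about 26 s of the 58 s allowed: the plate settled on the raised collar, both were pressed fully home, and the keeper is swung to its stop with its nose over the flange; the robot is clear and nothing else was touched.

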